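# Pass a drilled flange through the sprung one-way gate

### The arm

A 6-joint arm with a two-finger parallel gripper is mounted at the origin on the work surface. World frame = base frame: x ahead of the robot, y to its left, z up, the work surface at z = 0. Lengths are in m, angles in degrees, forces in N, time in s.
With the tool pointing down it reaches from about 0.425 to 0.95 m from the base axis. Payload 14.7 kg.
Tool frame: the origin (TCP) lies at the very end of the fingers, on their centre line; the grasp point (between the pads) lies 19 mm behind it; z points along the fingers, y is the line along which they close (so a half turn about z gives the same grasp; the last joint's range is limited). The gripper opens to 85 mm and grips with 20 to 120 N. Pads are 22 mm wide; open, the fingers measure 114 mm over their backs; the gripper's body (76 mm by 85 mm) begins 54 mm behind the grasp point. The pads swing forward as they close: fully open they stand 13 mm farther back than shut.
Start: joints at [-73.029, 27.513, 91.461, -0, 61.026, -2.67], TCP at [0.218, -0.612, 0.231] pointing down, gripper open.
Joint ranges: [-157.49, 157.49], [-46.99, 117.5], [13.45, 153.17], [-89.5, 269.5], [5.16, 153.95], [-167.48, 167.48]. Speed limits (degrees/s): [108.29, 108.29, 136.94, 172.46, 172.46, 172.46].

### API

Orientations are given as a 3x3 rotation matrix whose columns are the frame's x, y, z axes.
In Python, from cell import robot, imaging gives the robot as it stands. The module is installed in compiled form; this text tells all that it offers.
- The arm moves only by the tool arm_command, never from a script. Its argument "plan" is one flat list of numbers, 7 for each row, row after row: the shift along the tool's x, y, z in m, then the turn, a rotation vector about the tool's x, y, z in rad, then the opening in per cent of the stroke, from 0 (shut) to 100 (fully open). In form: [x, y, z, wx, wy, wz, gripper, x, y, z, wx, wy, wz, gripper, ...]. A call has 1 to 5 rows; each row shifts and turns the commanded pose from where the row before left it, along the tool's axes as they then stand; what a row does not reach is not made up. A row lasts 1/12 s, in which the tool goes at most 41.7 mm and 7.16 degrees, less where a joint would pass 70% of its speed; a pose out of reach is approached as far as the arm can. A call is refused whole if a number of a shift passes 0.0417 or a number of a turn 0.125, either way. A call with a gripper value outside its range is refused whole. The fingers move at their own pace and stop on an object; "grip_force" is the grip in N (left out, the last holds). Time passes only in rows, so rows that do not move let the fingers close. It gives the time, the measured TCP pose, the force, the opening and the grip force at its end, in the units of the state.
- robot.read_state(): the state, without advancing time (a new reading comes with each control period).
- imaging.grab_frame(name): name is "scene" or "top"; returns a dict with "frame" (480x640x3 uint8, red, green, blue), "fovy" (degrees; the focal length in pixels is half the picture's height over the tangent of half this angle, whatever the lens; pixels are square), "cx", "cy" (the principal point, pixels), "k1" (the pictures are not rectified: a ray, as slopes to the right and down, at radius r is drawn at 1 + k1 r^2 times it, then the intrinsics apply), "view" (4x4, takes a point from world to camera coordinates). Camera axes: x right, y down, z forward; pixel columns grow to the right and rows downward; lengths in m; the calibration is good to about 2 mm. A picture is of the moment at which its call begins. There is no depth.
- robot.close_job(): hands the job in; it is judged then, once.
The state is a dict: "time": time; "joint_pos": joint angles; "joint_vel": joint speeds; "joint_efforts": joint torques, N m; "ee_pos": TCP position; "eef_rot": TCP orientation; "contact_force": force on the tool from outside, world axes, zero at the start; "torque": the same for the moment, N m; "grip_width": finger opening in m; "grip_force": force on a finger pad.
Only numpy, scipy, OpenCV 4.12 (cv2) and the standard library are available. Lean on these libraries where they do the work, as an engineer would, in place of code of your own. Each camera call takes 0.05 s, during which the arm holds its last target. There are 200 camera calls.

### The job

Clear the bar offcut out of the gate's lane and put it into the grey scrap tray. Then slide the round drilled flange flat along the bench, down the lane and through the sprung swing gate, far enough that both leaves close fully again behind it. Leave the square plate and everything else on the bench where it is.

Things in the scene. Friction and masses are not known exactly. Their poses are not given: they have to be found in the camera images.
- gate: Fixed gate: a lane on the bare bench between green-painted rails. Origin: bench level, mid-lane, on the line of the shut leaves; +x is the passing direction, +y left. Lane 120 mm clear, open above. Rails 12 mm thick, 20 high, x -130 to 200 mm. Posts 50 high outside the lane at x 0. End stop 20 high, face at x 190.
- mouth (a point): Middle of the lane mouth at bench level, at gate x -182 mm. From here to x -128 mm the rails flare, at 0.5 rad each side, narrowing to the lane; no step in the floor.
- leaf_left (a joint): Left leaf angle (rad): 0 shut (across the lane), to 1.6 as it swings forward (gate +x); it cannot swing the other way. A light spring (0.016 N m shut, 0.048 wide open) shuts it. Leaf 58 mm long from an upright hinge at gate (0, +60 mm), 4 to 44 mm above the bench, 4 mm thick. Anything within 58 mm of the hinge stops it shutting.
- leaf_right (a joint): The same for the right leaf, hinge at gate (0, -60 mm).
- tray: Fixed grey open scrap tray beside the lane, 150 mm (its x, along the lane) by 110 mm (its y) by 40 mm high, walls and floor 4 mm. Origin: centre of its underside.
- disc: Round bare-metal flange with a ring of small drilled holes, 96 mm across, 18 mm thick, about 0.35 kg, lying flat: too wide to grip. Origin: centre of its underside.
- offcut: Bare-metal square-bar offcut 60 mm (its x) by 30 mm (y) by 30 mm high, about 0.3 kg, lying in the lane before the leaves at any angle. Origin: centre of its underside.
- square_plate: Bystander: drilled square plate 64 x 64 x 18 mm. The disc and it swap places from start to start. Origin: centre of its underside.
- bolt: Bystander: hex bolt standing on its head, 27 mm across, 50 mm high, between the disc and the square plate. Origin: centre of its underside.
- chuck_key: Bystander: T-shaped chuck key, 85 by 70 mm, 20 mm high, lying.
- try_square: Bystander: try square lying flat, 156 by 100 mm, 18 mm high. Origin: under the middle of its stock; the blade runs along its x.
- marker: Bystander: marker pen 130 mm long, 12 mm thick, along its x.
- oil: Bystander: oil bottle 56 mm across, 130 mm high, standing. Origin: centre of its underside.
- spanner: Bystander: spanner lying along its x, about 200 mm.

How it is judged:
By the outcome, as a careful person would: the job done as asked, in the order asked, and still so for the second after the job is handed in, with the robot touching nothing.
It also fails if it takes over 69 s, if anything falls off the work surface, if the arm or the gripper's body presses on something with over 40 N, if the wrist force passes 120 N, or if a joint passes its speed limit or range.

## Working session

There is one attempt and no reset: what is moved stays moved. The work goes in short steps, Python scripts to look and compute and a tool call to move; the robot and the scene stay as the last step left them, time stands still between calls to the robot, and variables do not carry over. Pictures are saved under pics/ and viewed, at most 12 in all, crops included, and the job is handed in when it is done.

Besides the shell and the picture viewer there is one more tool, called after "Call:" as name(argument=value, ...) on one line, values as JSON. arm_command: Moves the arm, as the interface text tells. Its arguments: {"type":"object","properties":{"plan":{"type":"array"},"grip_force":{"type":"number"}},"required":["plan"]}

```bash
mkdir -p pics; cat > h.py <<'E'
import numpy as np, cv2
from cell import robot, imaging
def cam(n):
    d=imaging.grab_frame(n); d['f']=240/np.tan(np.radians(d['fovy'])/2); return d
def ray(d,uv):
    u=(np.array(uv,float).reshape(-1,2)-[d['cx'],d['cy']])/d['f']
    s=u.copy()
    for _ in range(30): s=u/(1+d['k1']*(s**2).sum(1,keepdims=True))
    V=np.array(d['view']); R=V[:3,:3]
    return -R.T@V[:3,3], np.c_[s,np.ones(len(s))]@R
def onz(d,uv,z):
    c,r=ray(d,uv); return c+r*((z-c[2])/r[:,2:3])
def proj(d,P):
    P=np.array(P,float).reshape(-1,3);V=np.array(d['view']);q=P@V[:3,:3].T+V[:3,3];s=q[:,:2]/q[:,2:]
    return s*(1+d['k1']*(s**2).sum(1,keepdims=True))*d['f']+[d['cx'],d['cy']]
def save(d,n,im=None): cv2.imwrite(f'pics/{n}.png',(d['frame'] if im is None else im)[:,:,::-1])
E
python3 - <<'E'
from h import *
for n in('top','scene'):
    d=cam(n); save(d,n+'0'); c,_=ray(d,[0,0]); print(n,c,d['k1'],d['f'],onz(d,[[0,0],[639,0],[639,479],[0,479]],0).round(2).tolist())
E
```

```text
top [0.249411   0.01310764 1.79350421] -0.10702799919043264 618.4984266548356 [[1.4, 1.1, 0.0], [1.34, -1.03, 0.0], [-0.16, -0.86, 0.0], [-0.13, 0.99, 0.0]]
scene [ 1.04769518 -0.00127229  0.92204881] -0.06670745097939748 474.05116055537815 [[-0.37, -1.06, 0.0], [-0.39, 1.07, 0.0], [1.03, 0.58, 0.0], [1.03, -0.58, 0.0]]
```

View pics/top0.png

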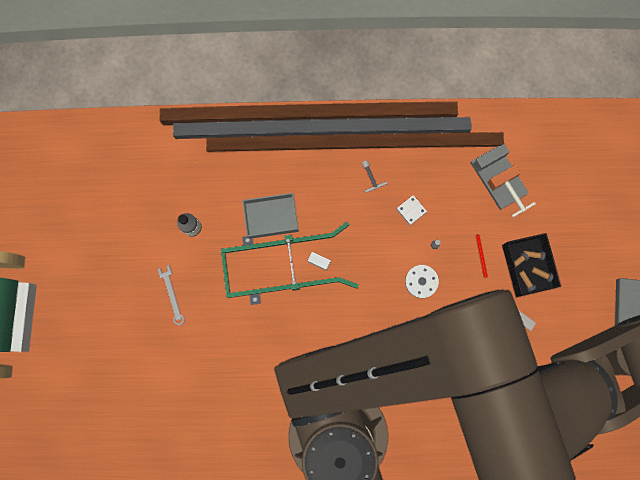

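View pics/scene0.png

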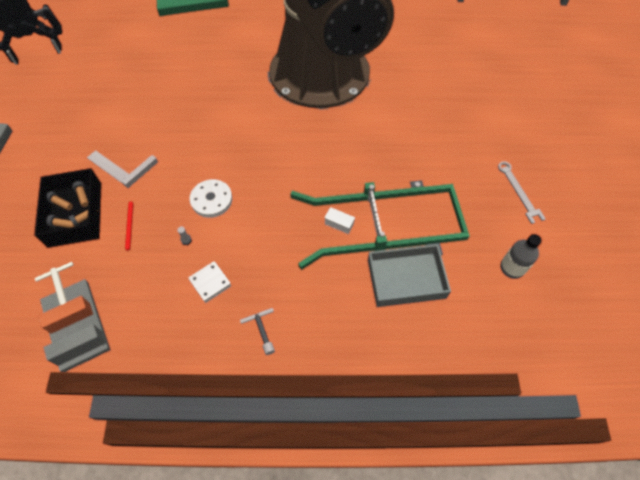

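```bash
python3 - <<'E'
from h import *
for n in('top','scene'):
    d=cam(n); im=d['frame']; hsv=cv2.cvtColor(im,cv2.COLOR_RGB2HSV)
    w=((hsv[...,1]<60)&(hsv[...,2]>165)).astype(np.uint8)
    w=cv2.morphologyEx(w,cv2.MORPH_CLOSE,np.ones((3,3)))
    cs,_=cv2.findContours(w,cv2.RETR_EXTERNAL,cv2.CHAIN_APPROX_NONE)
    print(n)
    for c in cs:
        if cv2.contourArea(c)<60: continue
        u=c[:,0].mean(0); 
        if u[1]<100 and n=='top': continue
        for z in(.018,.03):
            P=(onz(d,c[:,0],z)[:,:2]*1000).astype(np.float32); r=cv2.minAreaRect(P)
            print(' white',u.round(),z,np.round(r[0],1),np.round(r[1],1),round(r[2],1))
    g=((hsv[...,0]>55)&(hsv[...,0]<95)&(hsv[...,1]>90)&(hsv[...,2]>40)).astype(np.uint8)
    cv2.imwrite(f'pics/g_{n}.png',g*255)
    ys,xs=np.nonzero(g); P=onz(d,np.c_[xs,ys],.02)[:,:2]*1000
    k=(P[:,0]>350)&(P[:,0]<750)&(P[:,1]>-200)&(P[:,1]<420); P=P[k].astype(np.float32)
    print(' green n',len(P))
    # rail lines: split by middle, straight part only
    th=0.;
    a=np.array([0,1.])
    for it in range(4):
        nrm=np.array([-a[1],a[0]]); s=P@a; t=P@nrm
        smax=s.max(); k=(s>smax-330)&(s<smax-25)
        m=np.median(t[k]) if it==0 else m
        hi=t[k].max();lo=t[k].min(); m=(t[k&(abs(t-np.percentile(t[k],95))<20)].mean()+t[k&(abs(t-np.percentile(t[k],5))<20)].mean())/2
        L=[]
        for sg in(1,-1):
            q=P[k&(sg*(t-m)>45)&(sg*(t-m)<90)]
            l=cv2.fitLine(q,cv2.DIST_HUBER,0,.01,.01).ravel(); v=l[:2]*np.sign(l[1]); L.append((v,l[2:]))
        a=(L[0][0]+L[1][0]);a/=np.linalg.norm(a)
    nrm=np.array([-a[1],a[0]])
    print(' dir',a,[np.degrees(np.arctan2(v[1],v[0])).round(2) for v,_ in L],'offs',[float(p@nrm) for _,p in L],'smax,min',s.max(),s.min())
    e=P[(P@a>smax-40)&(abs(P@nrm-m)<45)]@a; print(' endstop s',e.min(),e.max(),np.median(e))
    tr=((hsv[...,1]<60)&(hsv[...,2]>70)&(hsv[...,2]<150)).astype(np.uint8)
    cs,_=cv2.findContours(tr,cv2.RETR_EXTERNAL,cv2.CHAIN_APPROX_NONE)
    for c in cs:
        if cv2.contourArea(c)<900: continue
        Q=(onz(d,c[:,0],.04)[:,:2]*1000).astype(np.float32); r=cv2.minAreaRect(Q)
        if 300<r[0][0]<800: print(' grey',np.round(r[0]),np.round(r[1]),round(r[2],1))
E
```

```text
top
 white [526. 321.] 0.018 [ 310.3 -543.1] [58.4 26.7] 49.5
 white [526. 321.] 0.03 [ 309.9 -539.3] [58.  26.5] 49.5
 white [ 19. 317.] 0.018 [347.8 934.5] [ 33.  202.4] 85.8
 white [ 19. 317.] 0.03 [347.1 928.3] [ 32.8 201. ] 85.8
 white [171. 295.] 0.018 [404.5 474.9] [173.   32.5] 18.9
 white [171. 295.] 0.03 [403.4 471.8] [171.8  32.3] 18.9
 white [422. 281.] 0.018 [ 431.4 -250.4] [93.  92.8] 88.7
 white [422. 281.] 0.03 [ 430.2 -248.6] [92.4 92.1] 88.7
 white [319. 260.] 0.018 [497.9  46. ] [60.3 29.5] 63.8
 white [319. 260.] 0.03 [496.3  45.8] [59.9 29.3] 63.8
 white [411. 210.] 0.018 [ 643.5 -228.6] [62.8 62.9] 37.4
 white [411. 210.] 0.03 [ 640.9 -227. ] [62.4 62.5] 37.4
 white [518. 201.] 0.018 [ 675.4 -556.1] [107.4  74.9] 8.1
 white [518. 201.] 0.03 [ 672.5 -552.3] [106.6  74.4] 8.1
 green n 1239
 dir [-0.12393293  0.9922906 ] [np.float32(97.07), np.float32(97.16)] offs [-437.0792236328125, -568.8787841796875] smax,min 262.5451 -115.443115
 endstop s 253.73306 262.2535 257.96695
 grey [620. 191.] [134. 162.] 7.0
 grey [ 735. -497.] [167. 119.] 28.2
scene
 white [151. 475
[... 926 characters left out ...]
6 128.2] [113.7   8.2] 9.0
 white [376. 213.] 0.03 [483.2 126.4] [112.2   8.1] 9.0
 white [210. 197.] 0.018 [ 432.2 -251.2] [94.3 94.7] 32.2
 white [210. 197.] 0.03 [ 440.4 -247.9] [93.  93.4] 32.2
 white [522. 194.] 0.018 [415.2 470.7] [167.9  32.8] 19.2
 white [522. 194.] 0.03 [423.6 464.4] [165.7  32.4] 19.2
 white [121. 166.] 0.018 [ 316.9 -486. ] [139.   98.4] 53.9
 white [121. 166.] 0.03 [ 326.6 -479.6] [137.2  97.1] 53.9
 green n 1877
 dir [-0.12753683  0.99183387] [np.float32(97.38), np.float32(97.27)] offs [-441.2769470214844, -572.125244140625] smax,min 256.87888 -117.52868
 endstop s 247.53572 256.823 252.18991
 grey [ 752. -491.] [167. 113.] 28.5
 grey [631. 184.] [119. 156.] 6.5
```

The pictures show the disc at top px (422,281), the offcut at (319,261), the shut leaves at (291,262), the tray at (271,215) and the square plate at (411,210). The measured sizes match the ones given. In world mm:

| Thing | Position |
|---|---|
| Gate origin | (493, 123), heading 97.2° |
| Offcut | (496, 45), long axis 64° |
| Disc | (432, -251) |
| Tray | (625, 187) |

```bash
cat > p.py <<'E'
from h import *
from scipy.spatial.transform import Rotation as Ro
def yaw(R): return np.degrees(np.arctan2(R[1,1],R[0,1]))  # heading of tool y
def st():
    s=robot.read_state(); R=np.array(s['eef_rot'])
    print('t',round(s['time'],2),'p',np.round(np.array(s['ee_pos'])*1000,1),'yawY',round(yaw(R),2),'tilt',np.round(R[:,2],3),'F',np.round(s['contact_force'],1),'w',s['grip_width'],'gf',s['grip_force'],'q',np.round(s['joint_pos'],1)); return s,R
def go(target,yawt=None,s=None):
    s,R=st(); d=(R.T@(np.array(target)-np.array(s['ee_pos'])*1000)).round(1)
    print(' tool shift mm',d)
    if yawt is not None:
        e=(yawt-yaw(R)+90)%180-90; print(' world yaw change',e,'tool wz',-np.radians(e))
E
python3 -c "
from p import *
s,R=st();print(R.round(3));go([496,45,150],64+90)"
```

```text
t 0.2 p [ 218.4 -611.9  230.9] yawY -70.36 tilt [-0.     0.001 -1.   ] F [-0.2  0.2 -0.1] w 0.08512907447180697 gf 0.0 q [-73.   27.5  91.5  -0.   61.   -2.7]
[[ 0.942  0.336 -0.   ]
 [ 0.336 -0.942  0.001]
 [ 0.    -0.001 -1.   ]]
t 0.2 p [ 218.4 -611.9  230.9] yawY -70.36 tilt [-0.     0.001 -1.   ] F [-0.2  0.2 -0.1] w 0.08512907447180697 gf 0.0 q [-73.   27.5  91.5  -0.   61.   -2.7]
 tool shift mm [ 482.2 -525.4   81.3]
 world yaw change 44.35954973518585 tool wz -0.7742201975811718
```

Call:
arm_command(plan=[0,0,0,0,0,-0.11,100,0,0,0,0,0,-0.11,100,0,0,0,0,0,-0.11,100,0,0,0,0,0,-0.11,100])

```text
time: 0.53
ee_pos: [0.2184, -0.612, 0.2311]
eef_rot: [[0.705, 0.709, -0.0], [0.709, -0.705, 0.0], [0.0, -0.0, -1.0]]
contact_force: [0.1, 0.8, -1.0]
grip_width: 0.0855
grip_force: 0.0
```

Call:
arm_command(plan=[0,0,0,0,0,-0.11,100,0,0,0,0,0,-0.11,100,0,0,0,0,0,-0.11,100])

```text
time: 0.78
ee_pos: [0.2185, -0.612, 0.2311]
eef_rot: [[0.437, 0.899, -0.0], [0.899, -0.437, 0.0], [0.0, -0.0, -1.0]]
contact_force: [0.2, -0.2, 0.8]
grip_width: 0.0854
grip_force: 0.0
```

Call:
arm_command(plan=[0.0356,-0.002,0.004,0,0,0,100,0.0356,-0.002,0.004,0,0,0,100,0.0356,-0.002,0.004,0,0,0,100,0.0356,-0.002,0.004,0,0,0,100,0.0356,-0.002,0.004,0,0,0,100])

```text
time: 1.2
ee_pos: [0.2884, -0.4465, 0.211]
eef_rot: [[0.443, 0.897, -0.0], [0.897, -0.443, 0.0], [0.0, -0.0, -1.0]]
contact_force: [0.5, 0.2, 0.6]
grip_width: 0.0854
grip_force: 0.0
```

Call:
arm_command(plan=[0.0356,-0.002,0.004,0,0,0,100,0.0356,-0.002,0.004,0,0,0,100,0.0356,-0.002,0.004,0,0,0,100,0.0356,-0.002,0.004,0,0,0,100,0.0356,-0.002,0.004,0,0,0,100])

```text
time: 1.62
ee_pos: [0.3582, -0.2824, 0.1912]
eef_rot: [[0.442, 0.897, 0.0], [0.897, -0.442, -0.0], [-0.0, 0.0, -1.0]]
contact_force: [0.7, -0.4, -0.4]
grip_width: 0.0856
grip_force: 0.0
```

Call:
arm_command(plan=[0.0356,-0.002,0.004,0,0,0,100,0.0356,-0.002,0.004,0,0,0,100,0.0356,-0.002,0.004,0,0,0,100,0.0356,-0.002,0.004,0,0,0,100,0.0356,-0.002,0.004,0,0,0,100])

```text
time: 2.03
ee_pos: [0.4281, -0.1183, 0.1712]
eef_rot: [[0.442, 0.897, 0.0], [0.897, -0.442, -0.0], [0.0, 0.0, -1.0]]
contact_force: [1.2, 0.2, -0.9]
grip_width: 0.0854
grip_force: 0.0
```

Call:
arm_command(plan=[0.0356,-0.002,0.004,0,0,0,100,0.0356,-0.002,0.004,0,0,0,100,0.0356,-0.002,0.004,0,0,0,100,0.0356,-0.002,0.004,0,0,0,100,0.0356,-0.002,0.004,0,0,0,100,0,0,0,0,0,0,100])

```text
invalid input
```

```bash
python3 -c "
from p import *
go([496.3,45.4,8],64+90)"
```

```text
t 2.03 p [ 428.1 -118.3  171.2] yawY -26.25 tilt [ 0. -0. -1.] F [ 1.2  0.2 -0.9] w 0.08543021030662233 gf 0.0 q [-19.4  16.  121.2   0.   42.8   6.9]
 tool shift mm [177.  -11.2 163.2]
 world yaw change 0.2510564058312639 tool wz -0.0043817608899786465
```

Call:
arm_command(plan=[0.0354,-0.0022,0.004,0,0,0,56,0.0354,-0.0022,0.004,0,0,0,56,0.0354,-0.0022,0.004,0,0,0,56,0.0354,-0.0022,0.004,0,0,0,56,0.0354,-0.0022,0.004,0,0,0,56])

```text
time: 2.45
ee_pos: [0.4965, 0.0455, 0.1511]
eef_rot: [[0.442, 0.897, 0.0], [0.897, -0.442, -0.0], [0.0, 0.0, -1.0]]
contact_force: [1.5, -1.1, -0.7]
grip_width: 0.048
grip_force: 0.0
```

Call:
arm_command(plan=[0,0,0.03,0,0,0,56,0,0,0.03,0,0,0,56,0,0,0.02,0,0,0,56,0,0,0,0,0,0,56])

```text
time: 2.78
ee_pos: [0.4938, 0.044, 0.0681]
eef_rot: [[0.442, 0.897, -0.005], [0.897, -0.442, -0.0], [-0.002, -0.005, -1.0]]
contact_force: [-1.4, 0.2, -0.8]
grip_width: 0.0476
grip_force: 0.0
```

```bash
python3 -c "
from p import *
go([496.3,45.4,6],64+90)
d=cam('scene');im=d['frame'][130:300,260:480];save(d,'c1',cv2.resize(im,None,fx=3,fy=3))
"
```

```text
t 2.78 p [493.8  44.   68.1] yawY -26.2 tilt [-0.005 -0.    -1.   ] F [-1.4  0.2 -0.8] w 0.047621526656743 gf 0.0 q [  1.6  29.5 119.3  -0.   31.5  27.8]
 tool shift mm [ 2.5  1.9 62.1]
 world yaw change 0.20160606787874258 tool wz -0.003518689676483238
```

View pics/c1.png

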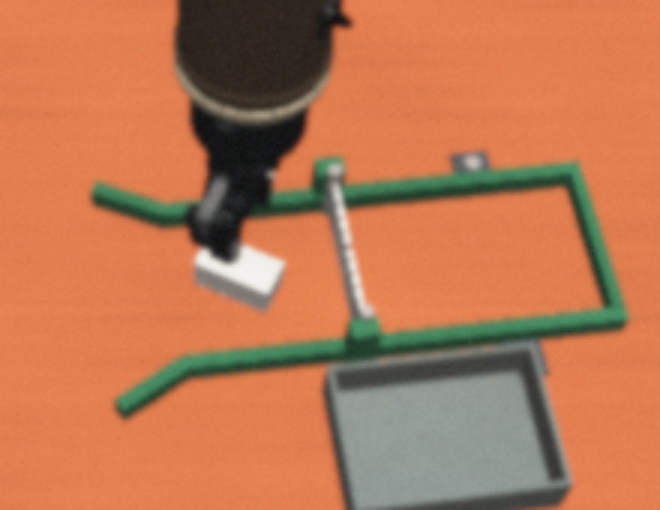

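The gripper hangs over the offcut at crop px (240,265), with clear space on both sides to straddle it.

Call:
arm_command(plan=[0.001,0.001,0.02,0,0,0,56,0.001,0.001,0.02,0,0,0,56,0,0,0.014,0,0,0,56,0,0,0.008,0,0,0,56,0,0,0,0,0,0,56])

```text
time: 3.25
ee_pos: [0.4987, 0.0444, 0.0092]
eef_rot: [[0.442, 0.897, -0.001], [0.897, -0.442, -0.0], [-0.0, -0.001, -1.0]]
contact_force: [-0.6, 0.3, -0.3]
grip_width: 0.0475
grip_force: 0.0
```

Call:
arm_command(plan=[0,0,0,0,0,0,0,0,0,0,0,0,0,0,0,0,0,0,0,0,0,0,0,0,0,0,0,0,0,0,0,0,0,0,0], grip_force=60)

```text
time: 3.67
ee_pos: [0.4992, 0.0445, 0.0106]
eef_rot: [[0.442, 0.897, 0.001], [0.897, -0.442, 0.0], [0.001, 0.001, -1.0]]
contact_force: [-1.7, -0.5, 7.8]
grip_width: 0.0285
grip_force: 60.5
```

```bash
python3 -c "
from p import *
go([622,187,130],7)"
```

```text
t 3.67 p [499.2  44.5  10.6] yawY -26.24 tilt [ 0.001  0.    -1.   ] F [-1.7 -0.5  7.8] w 0.0285266586928198 gf 60.54798066616058 q [  1.6  35.8 120.3  -0.   23.9  27.9]
 tool shift mm [ 182.1   47.3 -119.2]
 world yaw change 33.2421548662801 tool wz -0.5801850528744431
```

Call:
arm_command(plan=[0,0,-0.03,0,0,0,0,0,0,-0.03,0,0,0,0,0,0,-0.03,0,0,0,0,0,0,-0.03,0,0,0,0])

```text
time: 4.0
ee_pos: [0.4986, 0.0446, 0.1316]
eef_rot: [[0.442, 0.897, 0.001], [0.897, -0.442, 0.0], [0.0, 0.001, -1.0]]
contact_force: [1.2, 0.5, -3.2]
grip_width: 0.0288
grip_force: 61.0
```

Call:
arm_command(plan=[0,0,0,0,0,-0.116,0,0,0,0,0,0,-0.116,0,0,0,0,0,0,-0.116,0,0,0,0,0,0,-0.116,0,0,0,0,0,0,-0.116,0])

```text
time: 4.42
ee_pos: [0.4989, 0.0446, 0.1304]
eef_rot: [[-0.127, 0.992, 0.001], [0.992, 0.127, 0.0], [-0.0, 0.001, -1.0]]
contact_force: [-0.3, 0.2, -3.8]
grip_width: 0.0288
grip_force: 61.0
```

Call:
arm_command(plan=[0.0215,0.0241,0,0,0,0,0,0.0215,0.0241,0,0,0,0,0,0.0215,0.0241,0,0,0,0,0,0.0215,0.0241,0,0,0,0,0])

```text
time: 4.75
ee_pos: [0.5849, 0.1428, 0.1306]
eef_rot: [[-0.121, 0.993, 0.001], [0.993, 0.121, 0.0], [0.0, 0.001, -1.0]]
contact_force: [1.1, -2.1, -2.6]
grip_width: 0.0287
grip_force: 61.0
```

Call:
arm_command(plan=[0.0215,0.0241,0,0,0,0,0,0.0215,0.0241,0,0,0,0,0,0,0,0,0,0,0,0])

```text
time: 5.0
ee_pos: [0.6306, 0.1945, 0.1307]
eef_rot: [[-0.123, 0.992, 0.005], [0.992, 0.123, 0.002], [0.001, 0.005, -1.0]]
contact_force: [-1.7, -0.7, -2.6]
grip_width: 0.0284
grip_force: 61.2
```

```bash
python3 -c "
from p import *
go([627,190,17],7.2)
d=cam('scene');im=d['frame'][130:330,300:520].copy();
g=cam('top')
o=np.hstack([cv2.resize(im,(440,400)),cv2.resize(g['frame'][170:300,210:330],(360,400))]);save(d,'c2',o)
"
```

```text
t 5.0 p [630.6 194.5 130.7] yawY 7.09 tilt [ 0.005  0.002 -1.   ] F [-1.7 -0.7 -2.6] w 0.028378598203027267 gf 61.207791566848755 q [14.5 34.2 95.5  0.1 50.   7.4]
 tool shift mm [ -4.1  -4.7 113.7]
 world yaw change 0.11204212052996354 tool wz -0.001955503904164198
```

View pics/c2.png

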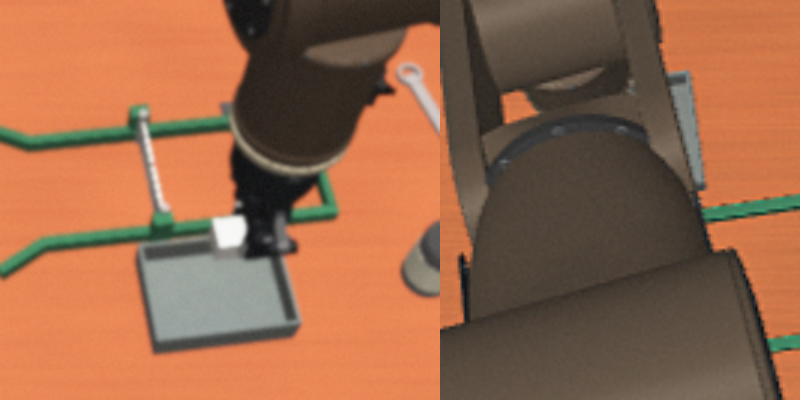

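The left half shows the offcut, at (230,237), held high above the tray, whose rim runs from (140,245) to (300,330). That agrees with my estimate of the tray's place, so I lower it.

Call:
arm_command(plan=[-0.002,-0.0024,0.026,0,0,0,0,-0.002,-0.0023,0.026,0,0,0,0,0,0,0.026,0,0,0,0,0,0,0.02,0,0,0,0,0,0,0.01,0,0,0,0])

```text
time: 5.52
ee_pos: [0.6203, 0.1843, 0.0195]
eef_rot: [[-0.121, 0.993, -0.003], [0.993, 0.121, -0.001], [-0.0, -0.003, -1.0]]
contact_force: [-0.7, -0.1, -2.4]
grip_width: 0.0283
grip_force: 61.1
```

Call:
arm_command(plan=[0,0,0.005,0,0,0,0,0,0,0,0,0,0,0])

```text
time: 5.68
ee_pos: [0.6219, 0.1852, 0.0162]
eef_rot: [[-0.121, 0.993, -0.001], [0.993, 0.121, -0.0], [-0.0, -0.001, -1.0]]
contact_force: [-0.3, -0.6, -3.2]
grip_width: 0.0287
grip_force: 61.1
```

```bash
python3 -c "
from p import *
go([627,190,16],7.2)
d=cam('scene');im=d['frame'][200:330,340:500].copy();save(d,'c3',cv2.resize(im,(640,520)))
"
```

```text
t 5.68 p [621.9 185.2  16.2] yawY 6.97 tilt [-0.001 -0.    -1.   ] F [-0.3 -0.6 -3.2] w 0.0286664369694358 gf 61.06605648994446 q [13.9 42.3 99.9 -0.  37.9  6.9]
 tool shift mm [4.2 5.6 0.2]
 world yaw change 0.23095892920406413 tool wz -0.004030993751491406
```

View pics/c3.png

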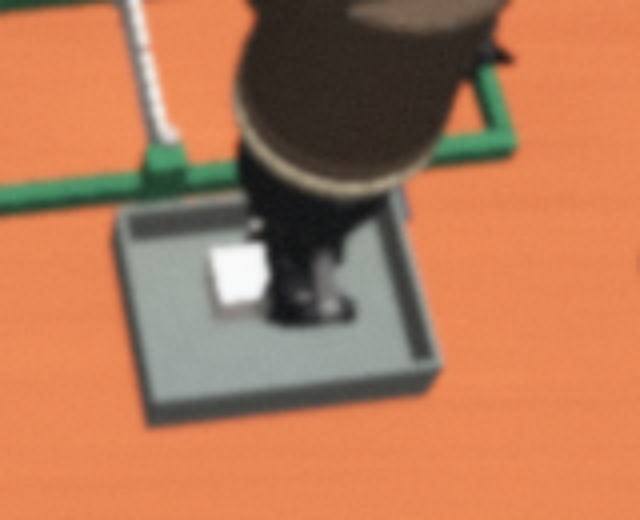

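The offcut, at (238,275), is well inside the tray walls, so I release it.

Call:
arm_command(plan=[0,0.005,0.002,0,0,0,0,0,0,0,0,0,0,50,0,0,0,0,0,0,50,0,0,0,0,0,0,50])

```text
time: 6.07
ee_pos: [0.628, 0.1865, 0.0152]
eef_rot: [[-0.122, 0.993, 0.001], [0.993, 0.122, 0.0], [0.0, 0.001, -1.0]]
contact_force: [0.0, -1.0, -0.5]
grip_width: 0.0428
grip_force: 0.0
```

Call:
arm_command(plan=[0,0,-0.03,0,0,0,50,0,0,-0.03,0,0,0,50,0,0,-0.03,0,0,0,50,0,0,-0.03,0,0,0,50,0,0,0,0,0,0,50])

```text
time: 6.48
ee_pos: [0.6304, 0.1871, 0.1407]
eef_rot: [[-0.122, 0.993, 0.008], [0.993, 0.122, 0.002], [0.001, 0.008, -1.0]]
contact_force: [2.3, 1.6, 1.2]
grip_width: 0.0423
grip_force: 0.0
```

```bash
python3 -c "
from p import *
m=np.array([516.2,-57.5]);D=np.array([431.8,-250.8]);
a=np.array([-.1257,.992]);t=np.array([493.3,123])-a*200; v=t-D; h=np.degrees(np.arctan2(v[1],v[0]));u=v/np.linalg.norm(v);print('heading',h,np.linalg.norm(v),t)
S=D-u*62;print('start',S)
go([*S,130],h-90)"
```

```text
heading 63.712623707705845 195.6314126105519 [518.44 -75.4 ]
start [ 404.34183299 -306.38820976]
t 6.48 p [630.4 187.1 140.7] yawY 7.0 tilt [ 0.008  0.002 -1.   ] F [2.3 1.6 1.2] w 0.042306711926069517 gf 0.0 q [13.9 33.3 95.5  0.  50.7  6.9]
 tool shift mm [-462.3 -284.6    7.9]
 world yaw change -33.28348999589981 tool wz 0.5809064869830456
```

Call:
arm_command(plan=[-0.033,-0.0203,0,0,0,0,60,-0.033,-0.0203,0,0,0,0,60,-0.033,-0.0203,0,0,0,0,60,-0.033,-0.0203,0,0,0,0,60,-0.033,-0.0203,0,0,0,0,60])

```text
time: 6.9
ee_pos: [0.5458, 0.009, 0.1347]
eef_rot: [[-0.122, 0.992, 0.001], [0.992, 0.122, -0.0], [-0.0, 0.001, -1.0]]
contact_force: [0.1, -0.4, 0.9]
grip_width: 0.0511
grip_force: 0.0
```

Call:
arm_command(plan=[-0.033,-0.0203,0,0,0,0,60,-0.033,-0.0203,0,0,0,0,60,-0.033,-0.0203,0,0,0,0,60,-0.033,-0.0203,0,0,0,0,60,-0.033,-0.0203,0,0,0,0,60])

```text
time: 7.32
ee_pos: [0.4652, -0.1674, 0.1347]
eef_rot: [[-0.122, 0.993, 0.001], [0.993, 0.122, -0.0], [-0.001, 0.001, -1.0]]
contact_force: [1.7, 0.4, -0.2]
grip_width: 0.0514
grip_force: 0.0
```

Call:
arm_command(plan=[-0.033,-0.0203,0,0,0,0,60,-0.033,-0.0203,0,0,0,0,60,-0.033,-0.0203,0,0,0,0,60,-0.033,-0.0203,0,0,0,0,60])

```text
time: 7.65
ee_pos: [0.4005, -0.3085, 0.1347]
eef_rot: [[-0.122, 0.993, 0.001], [0.993, 0.122, -0.001], [-0.001, 0.001, -1.0]]
contact_force: [0.8, -0.5, 0.1]
grip_width: 0.0513
grip_force: 0.0
```

Call:
arm_command(plan=[0,0,0,0,0,0.116,60,0,0,0,0,0,0.116,60,0,0,0,0,0,0.116,60,0,0,0,0,0,0.116,60,0,0,0,0,0,0.116,60])

```text
time: 8.07
ee_pos: [0.4015, -0.3071, 0.1346]
eef_rot: [[0.448, 0.894, 0.0], [0.894, -0.448, -0.0], [-0.0, 0.001, -1.0]]
contact_force: [-0.7, 0.9, -0.1]
grip_width: 0.0508
grip_force: 0.0
```

```bash
python3 -c "
from p import *
d=cam('scene')
hsv=cv2.cvtColor(d['frame'],cv2.COLOR_RGB2HSV)
w=((hsv[...,1]<60)&(hsv[...,2]>165)).astype(np.uint8)
cs,_=cv2.findContours(w,cv2.RETR_EXTERNAL,cv2.CHAIN_APPROX_NONE)
for c in cs:
  u=c[:,0].mean(0)
  if cv2.contourArea(c)>60 and 150<u[0]<450 and 150<u[1]<330: print(u.round(),[np.round(x,1) for x in cv2.minAreaRect((onz(d,c[:,0],.018)[:,:2]*1000).astype(np.float32))])
b=proj(d,[[.4043,-.3064,0]]);print(b)
save(d,'c4',cv2.resize(d['frame'][130:330,120:500],(760,400)))
go([404.3,-306.4,4],-26.3)"
```

```text
[409. 270.] [array([618.6, 189.9]), array([34.9, 65. ]), np.float64(7.0)]
[209. 281.] [array([ 643.5, -230. ]), array([65.8, 64. ]), np.float64(37.5)]
[210. 197.] [array([ 432.4, -250.5]), array([95.7, 94.4]), np.float64(7.8)]
[[189.9385762  190.79128446]]
t 8.12 p [ 401.6 -307.   134.6] yawY -27.13 tilt [ 0.001 -0.    -1.   ] F [ 0.1 -0.4 -0.2] w 0.05141031016683103 gf 0.0 q [-40.8  23.6 115.7   0.   40.7 -13.7]
 tool shift mm [  1.8   2.  130.6]
 world yaw change 0.8268570538127733 tool wz -0.014431378032372827
```

View pics/c4.png

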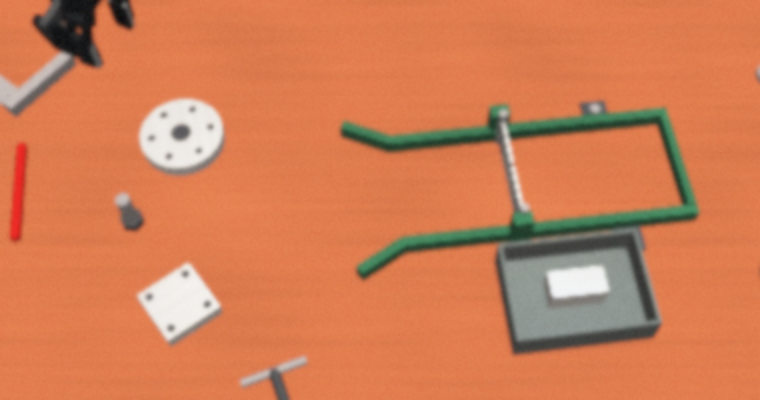

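The disc is untouched at crop px (181,132) and the offcut lies in the tray at (578,283). The gripper is behind the disc at top left and clear of the try square, so I go down there.

Call:
arm_command(plan=[0.001,0.001,0.035,0,0,-0.007,60,0.001,0.001,0.035,0,0,-0.007,60,0,0,0.03,0,0,0,60,0,0,0.02,0,0,0,60,0,0,0.009,0,0,0,60])

```text
time: 8.53
ee_pos: [0.4032, -0.305, 0.003]
eef_rot: [[0.427, 0.904, -0.002], [0.904, -0.427, 0.002], [0.001, -0.003, -1.0]]
contact_force: [-0.5, 0.9, 0.3]
grip_width: 0.0513
grip_force: 0.0
```

Call:
arm_command(plan=[0,0,0,0,0,0,60,0,0,0,0,0,0,60])

```text
time: 8.7
ee_pos: [0.4044, -0.306, 0.0057]
eef_rot: [[0.428, 0.904, -0.0], [0.904, -0.428, 0.0], [0.0, -0.0, -1.0]]
contact_force: [-0.5, -1.0, 0.9]
grip_width: 0.0514
grip_force: 0.0
```

```bash
python3 -c "
from p import *
go([404.3,-306.4,4],-26.3)"
```

```text
t 8.7 p [ 404.4 -306.     5.7] yawY -25.36 tilt [-0.  0. -1.] F [-0.5 -1.   0.9] w 0.051383414438863954 gf 0.0 q [-40.5  36.5 119.5  -0.   24.  -15.2]
 tool shift mm [-0.4  0.1  1.7]
 world yaw change -0.9352733274637899 tool wz 0.01632359897032624
```

Call:
arm_command(plan=[0.008,0,0.0015,0,0,0.016,60,0.01,0,0,0,0,0,60,0.012,0,0,0,0,0,60,0.012,0,0,0,0,0,60,0.012,0,0,0,0,0,60])

```text
time: 9.12
ee_pos: [0.4291, -0.2568, 0.0047]
eef_rot: [[0.443, 0.896, 0.001], [0.896, -0.443, -0.001], [-0.0, 0.002, -1.0]]
contact_force: [-1.6, -5.6, 4.6]
grip_width: 0.0514
grip_force: 2.8
```

Call:
arm_command(plan=[0.012,0,0,0,0,0,60,0.012,0,0,0,0,0,60,0.012,0,0,0,0,0,60,0.012,0,0,0,0,0,60,0,0,0,0,0,0,60])

```text
time: 9.53
ee_pos: [0.4504, -0.2124, 0.0042]
eef_rot: [[0.442, 0.897, 0.0], [0.897, -0.442, -0.0], [0.0, 0.0, -1.0]]
contact_force: [-0.4, 0.0, 0.2]
grip_width: 0.0512
grip_force: 0.0
```

```bash
cat >> p.py <<'E'
O=np.array([493.3,123]);A=np.array([-.1257,.992]);N=np.array([-.992,-.1257])
def disc(nm=None):
    s,R=st(); p=np.array(s['ee_pos'][:2])*1000; print('tcp gate',((p-O)@A).round(1),((p-O)@N).round(1))
    d=cam('scene');hsv=cv2.cvtColor(d['frame'],cv2.COLOR_RGB2HSV)
    w=((hsv[...,1]<60)&(hsv[...,2]>165)).astype(np.uint8)
    cs,_=cv2.findContours(w,cv2.RETR_EXTERNAL,cv2.CHAIN_APPROX_NONE)
    for c in cs:
        u=c[:,0].mean(0)
        if cv2.contourArea(c)>60 and 150<u[0]<480 and 150<u[1]<300:
            r=cv2.minAreaRect((onz(d,c[:,0],.018)[:,:2]*1000).astype(np.float32)); q=np.array(r[0])
            print(u.round(),'c',q.round(1),'size',np.round(r[1],1),'gate',((q-O)@A).round(1),((q-O)@N).round(1),'tool x,y',np.round((q-p)@R[:2,:2],1))
    if nm: save(d,nm,cv2.resize(d['frame'][130:330,120:500],(760,400)))
E
python3 -c "
from p import *
disc('c5')"
```

```text
t 9.53 p [ 450.4 -212.4    4.2] yawY -26.22 tilt [ 0. -0. -1.] F [-0.4  0.   0.2] w 0.05120322870717108 gf 0.0 q [-28.7  36.3 120.8   0.   22.9  -2.5]
tcp gate -327.3 84.7
[409. 270.] c [618.5 189.4] size [35.7 66.1] gate 50.1 -132.5 tool x,y [434.6 -26.8]
[209. 281.] c [ 643.5 -230.1] size [66.  64.2] gate -369.1 -104.7 tool x,y [ 69.5 181.1]
[246. 212.] c [ 473.1 -165. ] size [96.9 94.5] gate -283.2 56.2 tool x,y [52.5 -0.5]
[376. 214.] c [477.  128.4] size [116.6   9. ] gate 7.5 15.5 tool x,y [ 317.5 -126.8]
```

View pics/c5.png

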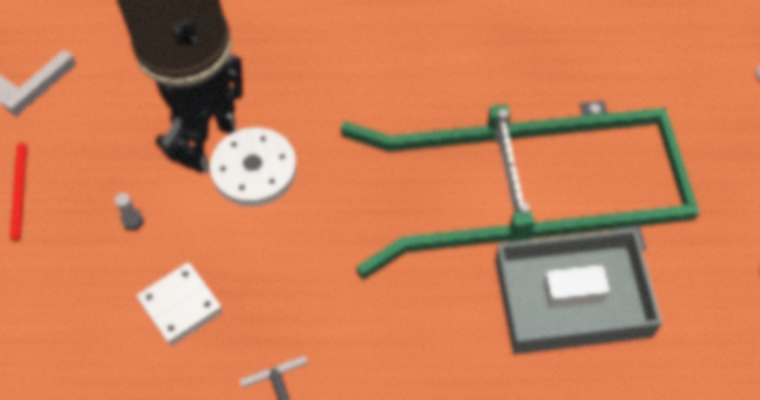

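The disc, at crop px (252,163), sits centred between the two fingertips, 52 mm ahead of the TCP as worked out. I push on and then swing round onto the lane line.

Call:
arm_command(plan=[0.012,0,0,0,0,0,60,0.012,0,0,0,0,0,60,0.012,0,0,0,0,0,60,0.012,0,0,0,0,0,60])

```text
time: 9.92
ee_pos: [0.4711, -0.1706, 0.0038]
eef_rot: [[0.444, 0.896, -0.0], [0.896, -0.444, -0.0], [-0.0, -0.0, -1.0]]
contact_force: [-2.5, -3.7, 2.2]
grip_width: 0.0515
grip_force: 1.9
```

Call:
arm_command(plan=[0.012,0,0,0,0,0,60,0.012,0,0,0,0,0,60,0.012,0,0,0,0,0,60,0,0,0,0,0,0,60])

```text
time: 10.25
ee_pos: [0.4876, -0.1372, 0.0038]
eef_rot: [[0.443, 0.897, 0.0], [0.897, -0.443, 0.0], [0.0, 0.0, -1.0]]
contact_force: [-0.5, 0.4, -0.4]
grip_width: 0.0512
grip_force: 0.0
```

Call:
arm_command(plan=[0.005,0.005,0,0,0,-0.0975,60,0.005,0.005,0,0,0,-0.0975,60,0.005,0.005,0,0,0,-0.0975,60])

```text
time: 10.5
ee_pos: [0.5062, -0.1303, 0.0037]
eef_rot: [[0.162, 0.987, -0.0], [0.987, -0.162, 0.0], [0.0, -0.0, -1.0]]
contact_force: [-0.0, -2.1, -1.1]
grip_width: 0.0517
grip_force: 0.6
```

Call:
arm_command(plan=[0.005,0.005,0,0,0,-0.0975,60,0.005,0.005,0,0,0,-0.0975,60,0.005,0.005,0,0,0,-0.0975,60,0,0,0,0,0,0,60])

```text
time: 10.83
ee_pos: [0.5227, -0.1161, 0.0037]
eef_rot: [[-0.13, 0.991, 0.001], [0.991, 0.13, 0.0], [-0.0, 0.001, -1.0]]
contact_force: [0.6, 0.7, 0.2]
grip_width: 0.0512
grip_force: 0.0
```

```bash
python3 -c "
from p import *
disc('c6')"
```

```text
t 10.83 p [ 522.7 -116.1    3.7] yawY 7.49 tilt [ 0.001  0.    -1.   ] F [0.6 0.7 0.2] w 0.05122551045728389 gf 1.648380077767797e-05 q [-15.8  37.9 115.8   0.   26.3 -23.3]
tcp gate -240.9 0.9
[209. 281.] c [ 643.5 -229.9] size [66.  64.4] gate -368.9 -104.6 tool x,y [-128.5  104.9]
[409. 270.] c [618.5 189.3] size [36.5 66.6] gate 50.0 -132.5 tool x,y [290.3 134.8]
[290. 228.] c [514.2 -60.9] size [95.1 86.1] gate -185.1 2.4 tool x,y [55.8 -1.2]
[376. 214.] c [476.9 128.7] size [116.6   9.2] gate 7.7 15.5 tool x,y [248.6 -13.5]
```

View pics/c6.png

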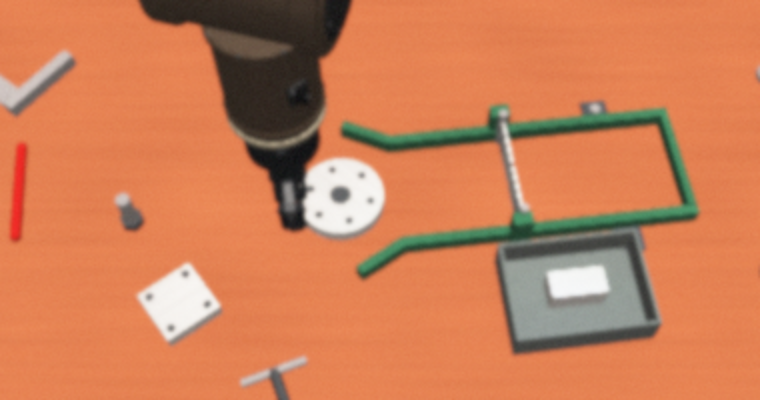

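The disc, at crop px (341,197), is in the flare and on the lane centre line (gate y about +1 to +2 mm), with the tool lined up with the lane. I push into the lane as far as just before the leaves.

Call:
arm_command(plan=[0.012,0.0002,0,0,0,0.004,60,0.012,0.0002,0,0,0,0,60,0.012,0,0,0,0,0,60,0.012,0,0,0,0,0,60,0.012,0,0,0,0,0,60])

```text
time: 11.3
ee_pos: [0.5145, -0.0557, 0.0038]
eef_rot: [[-0.12, 0.993, -0.0], [0.993, 0.12, 0.0], [0.0, -0.0, -1.0]]
contact_force: [-0.2, -1.8, -1.4]
grip_width: 0.0509
grip_force: 0.9
```

Call:
arm_command(plan=[0.012,0,0,0,0,0,60,0.012,0,0,0,0,0,60,0.012,0,0,0,0,0,60,0.012,0,0,0,0,0,60,0,0,0,0,0,0,60])

```text
time: 11.72
ee_pos: [0.5086, -0.0073, 0.0038]
eef_rot: [[-0.122, 0.993, -0.001], [0.993, 0.122, 0.0], [0.0, -0.001, -1.0]]
contact_force: [-0.9, -0.2, -0.6]
grip_width: 0.0512
grip_force: 0.0
```

```bash
python3 -c "
from p import *
disc('c7')"
```

```text
t 11.72 p [508.6  -7.3   3.8] yawY 7.01 tilt [-0.001  0.    -1.   ] F [-0.9 -0.2 -0.6] w 0.05116098017446846 gf 0.0 q [ -4.2  36.8 119.3   0.   23.9 -11.3]
tcp gate -131.1 1.2
[408. 270.] c [618.6 189.3] size [35.1 66.2] gate 50.0 -132.6 tool x,y [181.6 133.1]
[209. 281.] c [ 643.5 -230. ] size [65.9 64.1] gate -369.1 -104.6 tool x,y [-237.5  106.7]
[341. 223.] c [501.   52.3] size [78.4 96.3] gate -71.1 1.3 tool x,y [60.  -0.3]
[376. 213.] c [476.8 128.3] size [116.2   8.2] gate 7.4 15.7 tool x,y [138.5 -15. ]
```

View pics/c7.png

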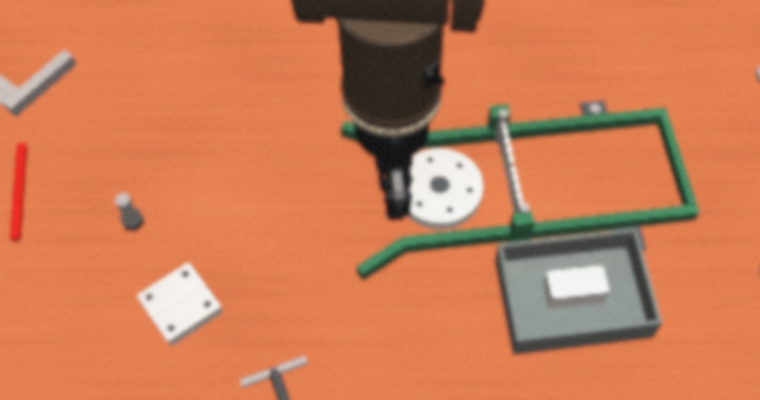

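The disc, at crop px (441,187), is in the straight lane and centred, touching neither rail. I push it through the gate.

Call:
arm_command(plan=[0.01,0,0,0,0,0,60,0.01,0,0,0,0,0,60,0.01,0,0,0,0,0,60,0.01,0,0,0,0,0,60,0.01,0,0,0,0,0,60])

```text
time: 12.18
ee_pos: [0.5031, 0.0411, 0.0038]
eef_rot: [[-0.121, 0.993, 0.0], [0.993, 0.121, -0.0], [-0.0, 0.0, -1.0]]
contact_force: [1.1, -3.3, -0.1]
grip_width: 0.0516
grip_force: 1.9
```

Call:
arm_command(plan=[0.01,0,0,0,0,0,60,0.01,0,0,0,0,0,60,0.01,0,0,0,0,0,60,0.01,0,0,0,0,0,60,0.01,0,0,0,0,0,60])

```text
time: 12.6
ee_pos: [0.4969, 0.0908, 0.0038]
eef_rot: [[-0.121, 0.993, -0.0], [0.993, 0.121, -0.0], [-0.0, -0.0, -1.0]]
contact_force: [0.4, -5.0, 0.9]
grip_width: 0.0514
grip_force: 2.3
```

Call:
arm_command(plan=[0.01,0,0,0,0,0,60,0.01,0,0,0,0,0,60,0.01,0,0,0,0,0,60,0.01,0,0,0,0,0,60,0.01,0,0,0,0,0,60])

```text
time: 13.02
ee_pos: [0.4908, 0.1405, 0.0038]
eef_rot: [[-0.121, 0.993, -0.0], [0.993, 0.121, -0.0], [0.0, -0.0, -1.0]]
contact_force: [0.5, -3.6, 1.0]
grip_width: 0.051
grip_force: 1.6
```

Call:
arm_command(plan=[0.01,0,0,0,0,0,60,0.01,0,0,0,0,0,60,0.01,0,0,0,0,0,60,0.01,0,0,0,0,0,60,0,0,0,0,0,0,60])

```text
time: 13.43
ee_pos: [0.4862, 0.181, 0.0038]
eef_rot: [[-0.122, 0.993, 0.0], [0.993, 0.122, 0.0], [0.0, 0.001, -1.0]]
contact_force: [0.1, 2.0, -0.6]
grip_width: 0.051
grip_force: 1.0
```

```bash
python3 -c "
from p import *
disc('c8')"
```

```text
t 13.43 p [486.2 181.    3.8] yawY 6.99 tilt [ 0.  0. -1.] F [ 0.1  2.  -0.6] w 0.051009317253191626 gf 1.0380676249042153 q [ 17.1  37.2 118.    0.   24.7  10. ]
tcp gate 58.5 -0.3
[409. 270.] c [618.2 189.1] size [36.3 66.6] gate 49.8 -132.2 tool x,y [ -8.1 132. ]
[209. 281.] c [ 643.5 -230. ] size [65.9 64.4] gate -369.0 -104.7 tool x,y [-427.1  106.1]
[426. 215.] c [484.2 243. ] size [69.6 96.2] gate 120.2 -6.0 tool x,y [61.7  5.5]
```

View pics/c8.png

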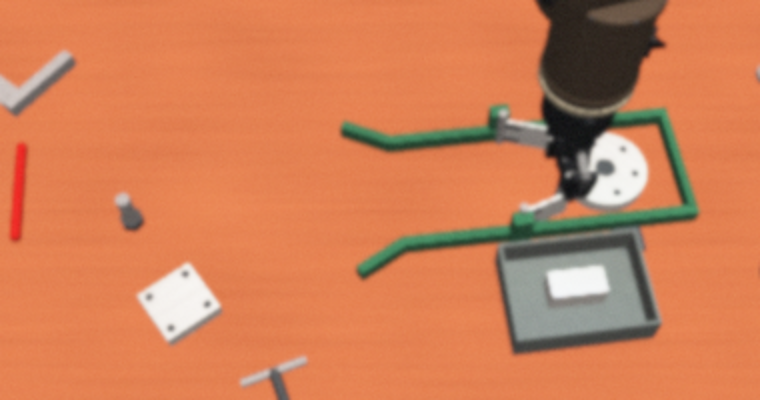

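The disc, at crop px (607,170), is past the leaves, which now rest on the fingers. I push it 8 mm further and then lift straight out.

Call:
arm_command(plan=[0.004,0,0,0,0,0,60,0.004,0,0,0,0,0,60,0,0,0,0,0,0,60,-0.002,0,0,0,0,0,60,0,0,-0.012,0,0,0,60])

```text
time: 13.9
ee_pos: [0.4846, 0.1845, 0.0145]
eef_rot: [[-0.121, 0.993, -0.002], [0.993, 0.121, -0.001], [-0.0, -0.002, -1.0]]
contact_force: [-0.8, -0.3, 0.6]
grip_width: 0.0514
grip_force: 0.0
```

Call:
arm_command(plan=[0,0,-0.02,0,0,0,60,0,0,-0.02,0,0,0,60,0,0,-0.03,0,0,0,60,0,0,-0.035,0,0,0,60,0,0,-0.035,0,0,0,60])

```text
time: 14.32
ee_pos: [0.485, 0.1846, 0.157]
eef_rot: [[-0.12, 0.993, -0.001], [0.993, 0.12, -0.0], [-0.0, -0.001, -1.0]]
contact_force: [0.5, 1.7, -1.1]
grip_width: 0.0513
grip_force: 0.0
```

Call:
arm_command(plan=[-0.035,0,-0.015,0,0,0,60,-0.035,0,-0.015,0,0,0,60,-0.035,0,-0.015,0,0,0,60,-0.035,0,-0.015,0,0,0,60,-0.035,0,-0.01,0,0,0,60])

```text
time: 14.73
ee_pos: [0.5069, 0.0095, 0.2273]
eef_rot: [[-0.121, 0.993, 0.002], [0.993, 0.121, 0.0], [-0.0, 0.002, -1.0]]
contact_force: [1.0, 0.2, 0.3]
grip_width: 0.0513
grip_force: 0.0
```

Call:
arm_command(plan=[-0.035,0,0,0,0,0,60,-0.035,0,0,0,0,0,60,-0.035,0,0,0,0,0,60,-0.035,0,0,0,0,0,60,0,0,0,0,0,0,60])

```text
time: 15.15
ee_pos: [0.5243, -0.1331, 0.226]
eef_rot: [[-0.117, 0.993, 0.001], [0.993, 0.117, -0.002], [-0.002, 0.001, -1.0]]
contact_force: [-0.1, -0.1, -1.0]
grip_width: 0.0511
grip_force: 0.0
```

```bash
python3 -c "
from p import *
disc('c9')"
```

```text
t 15.15 p [ 524.3 -133.1  226. ] yawY 6.74 tilt [ 0.001 -0.002 -1.   ] F [-0.1 -0.1 -1. ] w 0.051140438386749115 gf 0.0 q [-1.740e+01  1.910e+01  1.063e+02 -1.000e-01  5.450e+01 -2.410e+01]
tcp gate -258.0 1.5
[409. 270.] c [618.4 189. ] size [35.2 65.8] gate 49.7 -132.4 tool x,y [308.8 131.3]
[209. 281.] c [ 643.6 -230.2] size [65.8 64. ] gate -369.3 -104.7 tool x,y [-110.4  107.1]
[425. 214.] c [477.7 238.1] size [94.6 95.8] gate 116.2 1.0 tool x,y [374.2  -2.7]
[376. 213.] c [475.6 128.2] size [113.7   8.2] gate 7.3 16.9 tool x,y [265.2 -17.7]
```

View pics/c9.png

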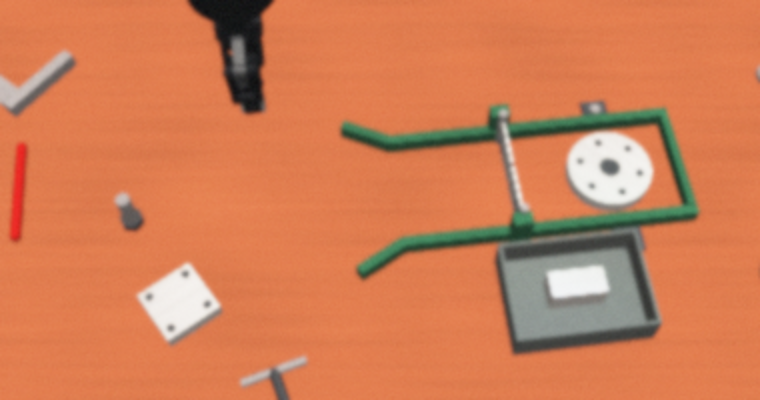

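The leaves are shut again at crop px (512,163), measuring the same as at the start. The disc is behind them at (609,170), gate x 116 mm. The offcut is in the tray and the bystanders in view have not moved.

```bash
python3 -c "
from cell import robot
print(robot.close_job())"
```

```text
the job is handed in; nothing more can be done
None
```

The job is handed in at about 15 s: the offcut is in the scrap tray, the flange is through the gate with both leaves shut behind it, the square plate measured the same before and after, and nothing else in the last picture had moved.

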